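Swing the sprung clamp onto the tall housing

ROBOT

A 7-joint arm with a two-finger parallel gripper is mounted at the origin on the work surface. World frame = base frame: x ahead of the robot, y to its left, z up, the work surface at z = 0. Lengths are in m, angles in rad, forces in N, time in s.
With the tool pointing down it reaches from about 0.4 to 0.85 m from the base axis. Payload 10.4 kg.
Tool frame: the origin (TCP) lies midway between the tips of the shut fingers; the grasp point (between the pads) lies 19 mm behind it; z points along the fingers, y is the direction in which the jaws open and shut (so a half turn about z gives the same grasp; the last joint's range is limited). The gripper opens to 85 mm and grips with 20 to 120 N. Pads are 22 mm wide; open, the fingers measure 114 mm over their backs; the gripper's body (76 mm by 85 mm) begins 54 mm behind the grasp point. The pads swing forward as they close: fully open they stand 13 mm farther back than shut.
Start: joints at [-1.251, 0.332, -0.065, 1.46, 0.022, 1.35, -0.088], TCP at [0.21, 0.589, 0.231] pointing down, gripper open.
Joint ranges: [-2.6, 2.6], [-0.5, 2.12], [-1.47, 1.34], [0.16, 2.42], [-1.27, 4.41], [0.06, 2.06], [-2.6, 2.6]. Speed limits (rad/s): [2.22, 2.22, 2.79, 2.79, 3.14, 3.14, 3.14].

INTERFACE

Orientations are given as [roll, pitch, yaw] about the fixed x, y, z axes, in that order (R = Rz(yaw) Ry(pitch) Rx(roll)).
In Python, from workcell import arm gives the robot as it stands.
- The arm moves only by the tool jog_arm, never from a script. Its argument "increments" is a list of rows, each a list of 7 numbers: the shift along the tool's x, y, z each as a share of 0.04 m, from -1 to 1, then the turn, a rotation vector about the tool's x, y, z each as a share of 5 degrees, from -1 to 1, then the opening, from -1 (shut) to 1 (fully open), so that 0 is half open. In form: [[dx, dy, dz, rx, ry, rz, jaw], ...]. A call has 1 to 5 rows; each row shifts and turns the pose as measured when the row begins, along the tool's axes as they then stand; what a row does not reach is not made up. A row lasts 1/10 s, in which the tool goes at most 50 mm and 8.59 degrees, less where a joint would pass 70% of its speed; a pose out of reach is approached as far as the arm can. A call with a number of a shift or a turn outside -1 to 1 is refused whole. A call with a gripper value outside its range is refused whole. The fingers move at their own pace and stop on an object; "newtons" is the grip in N (left out, the last holds). Time passes only in rows, so rows that do not move let the fingers close. It gives the time, the measured TCP pose, the force and the opening at its end, in the units of the state.
- arm.observe(): the state, without advancing time (a new reading comes with each control period).
- arm.grab_frame(name): name is "scene" or "side" or "wrist"; returns the picture (400x640x3 uint8, red, green, blue); there is no depth.
- arm.get_calibration(name): a dict with "intrinsics" (3x3 intrinsics, pixels), "world_to_cam" (4x4, takes a point from world to camera coordinates); the wrist camera has in their place "tool_from_camera" (4x4, takes a point from camera to tool coordinates, whose origin is the TCP and whose axes are the flange's). Camera axes: x right, y up, looking along -z (the intrinsics and any distortion apply to the point x, -y, -z); pixel columns grow to the right and rows downward; lengths in m; the calibration is good to about 2 mm. A picture is of the moment at which its call begins: read the wrist's pose just before it. get_calibration takes no time and is no camera call.
- arm.finish_job(): hands the job in, once; it reports no verdict.
Trained networks look in the newest picture that a camera, given by its name, has taken for a name from the list of things; names that differ only in an ending like _2 or _b are one class to them, and where a whole thing is asked for, a point or a joint stands for the part that bears it (a point fixed in the world has none). Each returns a list of dicts, best first, with "p" (0 to 1); they miss things now and then, are a little off and sometimes report something else, mostly with a low value. They report only what shows in the picture. A call takes as long as a camera call. They do not tell look-alikes from the thing itself.
- arm.trace(thing, camera): "pixels" (400x640 bool, what is visible of it) and "point" ([column, row] in pixels, amid what is visible of it).
- arm.mark_of(thing, camera): "point" ([column, row] in pixels: a listed point, or the origin of a listed thing).
The state is a dict: "clock": time; "joint_positions": joint angles; "qvel": joint speeds; "joint_efforts": joint torques, N m; "eef_pos": TCP position; "tcp_rot": TCP orientation; "contact_force": force on the tool from outside, world axes, zero at the start; "ft_torque": the same for the moment, N m; "grip_width": finger opening in m.
Only numpy, scipy, OpenCV 4.12 (cv2) and the standard library are available. Lean on these libraries where they do the work, as an engineer would, in place of code of your own. Each camera call takes 0.05 s, during which the arm holds its last target.

TASK

Clamp the tall housing in the assembly fixture: pull the sprung T-knob up out of its park notch, turn it so that the clamp arm swings round over the tall housing (not the low end cap), and let it snap down fully into the notch on that side, so that the arm rests on the housing and holds it. Leave the housing, the end cap and the other things on the bench standing where they are, and let go of the knob.

Things in the scene. Friction and masses are not known exactly. Their poses are not given: they have to be found in the camera images.
- fixture: Swing-clamp fixture fixed on the bench: plate 15 mm thick (x -65 to 135, y -135 to 135 mm), dark pedestal 106 mm dia., 70 mm high, two round nests. Origin: on the bench, on the vertical spindle axis; x: where the parked arm points; z up. Nest centres 95 mm from the axis, at +60 deg (left, +y) and -60 deg (right) from x; floor = plate top.
- knob_center (a point): Centre of the black T-knob's bar, on the spindle axis, 130 mm above the bench when down. Bar 84 mm long, 24 wide, 34 tall (113 to 147 mm above the bench; the arm's hub under it ends at 99 mm). x: along the bar, the way the clamp arm points; z up. Knob, clamp arm and the locking pin under the arm are one piece that lifts and turns together.
- clamp_arm: Steel clamp arm, fixed to the knob below it: 26 mm wide, 14 mm thick, reaching 110 mm from the axis along its own x axis. Origin on the spindle axis, at bench height when down.
- clamp_pad (a point): Centre of the underside of the round pad (30 mm dia.) near the end of the clamp arm, 95 mm from the spindle axis, 83.5 mm above the bench when fully down.
- lift (a joint): Pull-up of knob and arm, m: 0 down, 0.020 top stop. Spring and weight pull down, 10 to 16 N. The flat-ended, 8 mm wide locking pin sits in a 12 mm wide notch of a ring on the pedestal, clear above 0.010. Let go between notches, it rests on the ring's flat top at 0.010; over a notch it drops by itself. Over the housing it ends at about 0.0015, the arm resting on it.
- swing (a joint): Turn of knob and arm, rad: 0 parked, positive counter-clockwise from above (arm to the left nest); stops at +-1.62. Turns only with the pin out, or riding on the ring with light friction. One notch each side, on an adjustable ring piece: anywhere within 13 deg of the nest's direction (+-60 deg), so it must be felt for; the pin drops in only within about 2.5 deg of it.
- housing: Tall housing: aluminium cylinder 60 mm dia., 70 mm tall, standing loose in the left or right nest. Origin: centre of its underside; z up.
- housing_top (a point): Centre of the housing's top face.
- end_cap: Low end cap: aluminium disc 60 mm dia., 30 mm tall, loose in the other nest. Origin: centre of its underside; z up.
- arch_gauge: Bystander: steel arch block 34 x 94 x 122 mm on the bench to the left. Origin: centre of its underside.
- screwdriver: Bystander: screwdriver 190 mm long lying on the bench to the right, along its x axis.
There are look-alikes about, which are no part of the job. What is shaped like the housing but brown or red is not meant.

How it is judged:
By the outcome, as a careful person would: the job done as asked, in the order asked, and still so for the second after the job is handed in, with the robot touching nothing.
It also fails if it takes over 38 s, if anything falls off the work surface, if the arm or the gripper's body presses on something with over 40 N, if the wrist force passes 120 N, or if a joint passes its speed limit or range.

## Working session

There is one attempt and no reset: what is moved stays moved. The work goes in short steps, Python scripts to look and compute and a tool call to move; the robot and the scene stay as the last step left them, time stands still between calls to the robot, and variables do not carry over. Pictures are saved under pics/ and viewed, and the job is handed in when it is done.

Besides the shell and the picture viewer there is one more tool, called as a command line: name --pt "numbers of a row" for each row, then --argument value for the rest. jog_arm: Moves the arm, as the interface text tells. Its arguments: {"type":"object","properties":{"increments":{"type":"array"},"newtons":{"type":"number"}},"required":["increments"]}

```bash
ls; mkdir -p pics; python3 - <<'E'
from workcell import arm
import cv2
s=arm.observe()
print({k:s[k] for k in s})
for n in ("scene","side"):
    im=arm.grab_frame(n); cv2.imwrite(f"pics/{n}0.png",im[:,:,::-1])
    for t in ("fixture","knob_center","clamp_pad","housing_top","housing","end_cap","arch_gauge","screwdriver"):
        print(n,t,[(round(d["p"],2),[int(v) for v in d["point"]]) for d in arm.mark_of(t,n)])
print(arm.observe()["clock"])
for n in ("scene","side","wrist"):print(arm.get_calibration(n))
E
```

```text
pics
{'clock': 0.0, 'joint_positions': array([-1.25062659,  0.33286661, -0.06472428,  1.46097201,  0.02158552,
        1.34988165, -0.08849688]), 'qvel': array([-1.76350948e-03,  4.08239793e-04,  3.15971114e-04, -4.48177937e-05,
        1.58727974e-03,  8.42207942e-04, -1.70261913e-03]), 'joint_efforts': array([-7.08712832e-04, -6.25444293e+01,  4.85680648e-02, -3.91614532e+01,
        1.61344442e-02,  9.71854432e-03,  4.43860841e-07]), 'eef_pos': array([0.20991865, 0.58828471, 0.23050461]), 'tcp_rot': array([-3.14016070e+00,  4.51045010e-05,  2.79886748e+00]), 'contact_force': array([-1.25673891, -0.02420225, -0.42228249]), 'ft_torque': array([ 0.01492729, -0.01716784,  0.00729878]), 'grip_width': 0.08525552420590848}
scene fixture [(0.61, [312, 181])]
scene knob_center [(0.62, [312, 155])]
scene clamp_pad [(0.56, [285, 181])]
scene housing_top [(0.97, [317, 192]), (0.6, [299, 249]), (0.55, [375, 222])]
scene housing [(0.77, [299, 256]), (0.65, [317, 203]), (0.57, [374, 230])]
scene end_cap [(0.81, [287, 168])]
scene arch_gauge [(0.92, [435, 233])]
scene screwdriver [(0.57, [229, 11
[... 1148 characters left out ...]
    [-5.31281946e-01, -4.98430805e-01,  6.85059287e-01,
        -7.99822963e-01],
       [ 0.00000000e+00,  0.00000000e+00,  0.00000000e+00,
         1.00000000e+00]])}
{'intrinsics': array([[282.57472402,   0.        , 319.6255939 ],
       [  0.        , 282.57472402, 200.1340018 ],
       [  0.        ,   0.        ,   1.        ]]), 'tool_from_camera': array([[ 1.72459844e-04,  9.64327906e-01,  2.64710522e-01,
         6.73794380e-02],
       [ 9.99999642e-01, -3.85511668e-04,  7.52897453e-04,
         7.00748526e-04],
       [ 8.28089019e-04,  2.64710298e-01, -9.64327627e-01,
        -1.42460070e-01],
       [ 0.00000000e+00,  0.00000000e+00,  0.00000000e+00,
         1.00000000e+00]])}
```

View pics/scene0.png

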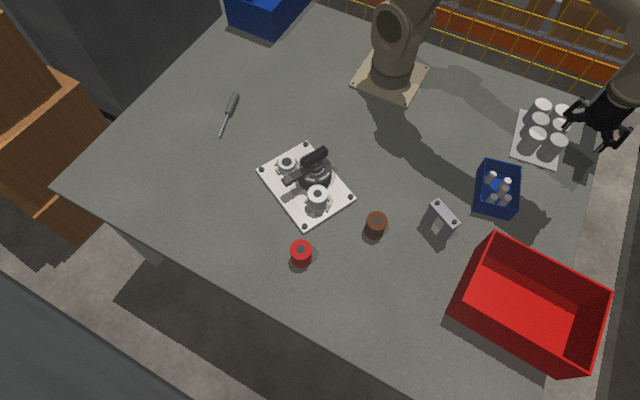

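View pics/side0.png

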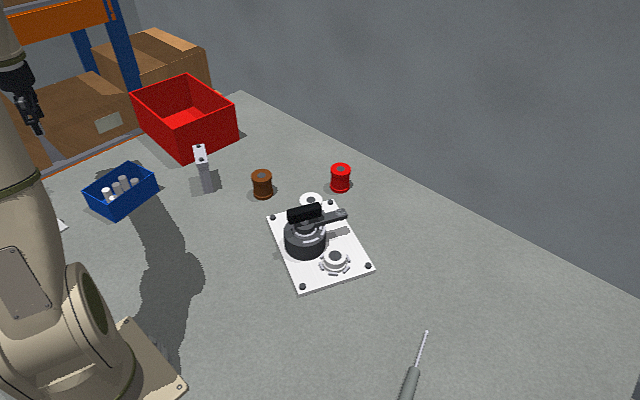

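```bash
cat > h.py <<'E'
import numpy as np
from scipy.spatial.transform import Rotation as R
def P(cal):
    D=np.diag([1,-1,-1]); W=cal["world_to_cam"]; return cal["intrinsics"]@D@W[:3]
def tri(c1,p1,c2,p2):
    A=[]
    for M,p in((P(c1),p1),(P(c2),p2)):
        A+=[p[0]*M[2]-M[0],p[1]*M[2]-M[1]]
    v=np.linalg.svd(np.array(A))[2][-1]; return v[:3]/v[3]
def proj(c,X):
    u=P(c)@np.append(X,1); return u[:2]/u[2]
def atz(c,p,z):
    M=P(c); A=np.array([p[0]*M[2]-M[0],p[1]*M[2]-M[1]])
    return np.append(np.linalg.solve(A[:,:2],-A[:,3]-A[:,2]*z),z)
def wristcal(cal,s):
    T=np.eye(4); T[:3,:3]=R.from_euler('xyz',s["tcp_rot"]).as_matrix(); T[:3,3]=s["eef_pos"]
    return dict(intrinsics=cal["intrinsics"],world_to_cam=np.linalg.inv(T@cal["tool_from_camera"]))
E
python3 - <<'E'
from workcell import arm
from h import *
a,b=arm.get_calibration("scene"),arm.get_calibration("side")
for n,p,q in [("knob",(312,155),(302,213)),("fix",(312,181),(306,248)),("pad",(285,181),(340,214)),("h1",(317,192),(264,174)),("h2",(317,192),(338,168)),("h3",(299,249),(338,168)),("h4",(299,249),(264,174)),("h5",(375,222),(264,174)),("cap",(287,168),(334,263))]:
    X=tri(a,p,b,q); print(n,X.round(3),proj(a,X)-p,proj(b,X)-q)
E
```

```text
knob [ 0.52  -0.033  0.133] [ 1.55181418 -0.32849139] [1.78624632 0.24191341]
fix [ 0.529 -0.032 -0.002] [ 0.52773258 -0.10253539] [0.60503216 0.07738674]
pad [ 0.613 -0.073  0.09 ] [ 1.17623468 -0.16247337] [1.27728572 0.09401232]
h1 [0.581 0.082 0.146] [22.83552802 -6.94097334] [24.07705899  1.56869501]
h2 [0.659 0.019 0.166] [-11.58040651   1.75710315] [-10.90739556  -1.83346007]
h3 [0.767 0.064 0.071] [ 1.96596012 -0.2912462 ] [1.71559138 0.13637168]
h4 [0.687 0.137 0.061] [ 39.4283442  -11.20578603] [38.3396338  -1.35238111]
h5 [0.599 0.206 0.07 ] [-0.36369283  0.1093764 ] [-0.33620309 -0.07675534]
cap [ 0.533 -0.122  0.012] [ 0.05222618 -0.00737649] [0.06300771 0.0052908 ]
```

The housing candidates are grey in the left nest (scene 317,192), red (299,249) and brown (375,222). The aluminium one standing on the fixture, opposite the low cap at (287,168), fits the description. I'll confirm that in a crop and plan the approach.

```bash
cat >> h.py <<'E'
def plan(s,tgt,yaw,n,jaw=1,drop=None):
    p=np.array(s["eef_pos"]);Rm=R.from_euler('xyz',s["tcp_rot"])
    Rt=R.from_euler('xyz',[np.pi,0,yaw]); tgt=np.array(tgt)
    rv=(Rm.inv()*Rt).as_rotvec(degrees=True)
    print("tot d",(tgt-p).round(4),"rot",rv.round(1),"yaw",np.degrees(s["tcp_rot"]).round(1))
    rows=[]
    for i in range(n):
        dl=Rm.inv().apply((tgt-p)/(n-i))/0.04; dl/=max(1,np.abs(dl).max())
        r=(Rm.inv()*Rt).as_rotvec(degrees=True)/(n-i)/5; r/=max(1,np.abs(r).max())
        dl,r=dl.round(2),r.round(2)
        rows.append([*map(float,dl),*map(float,r),jaw])
        p=p+Rm.apply(dl*0.04); Rm=Rm*R.from_rotvec(r*5,degrees=True)
    for k in rows: print(k)
E
python3 - <<'E'
from workcell import arm
from h import *; import cv2
a,b=arm.get_calibration("scene"),arm.get_calibration("side")
for X in [(0.597,.023,.085),(0.53,-.127,.045)]: print(proj(a,X),proj(b,X))
im=cv2.imread("pics/scene0.png"); c=cv2.resize(im[130:280,240:400],None,fx=4,fy=4,interpolation=cv2.INTER_CUBIC)
cv2.imwrite("pics/crop0.png",c)
s=arm.observe()
# hover: wrist cam at +0.067 along tool x; yaw target -24deg
plan(s,[0.50,-0.03,0.25],np.radians(-10),36)
E
```

```text
[317.75402149 191.39595292] [309.2851955  200.68048743]
[285.55651661 160.92643782] [335.28713905 256.10847537]
tot d [ 0.2899 -0.6187  0.0187] rot [ -0.   -0.  170.4] yaw [180.   -0.  160.4]
[-0.33, -0.34, -0.01, -0.0, -0.0, 0.95, 1]
[-0.36, -0.31, -0.01, -0.0, -0.0, 0.95, 1]
[-0.39, -0.28, -0.01, -0.0, -0.0, 0.95, 1]
[-0.41, -0.24, -0.01, -0.0, -0.0, 0.95, 1]
[-0.43, -0.21, -0.01, -0.0, -0.0, 0.95, 1]
[-0.44, -0.17, -0.01, -0.0, -0.0, 0.95, 1]
[-0.45, -0.14, -0.01, -0.0, -0.0, 0.95, 1]
[-0.46, -0.1, -0.01, -0.0, -0.0, 0.95, 1]
[-0.47, -0.06, -0.01, -0.0, -0.0, 0.95, 1]
[-0.47, -0.02, -0.01, -0.0, -0.0, 0.95, 1]
[-0.47, 0.02, -0.01, -0.0, -0.0, 0.95, 1]
[-0.47, 0.06, -0.01, -0.0, -0.0, 0.94, 1]
[-0.46, 0.1, -0.01, -0.0, -0.0, 0.95, 1]
[-0.46, 0.13, -0.01, -0.0, -0.0, 0.94, 1]
[-0.44, 0.17, -0.01, -0.0, -0.0, 0.95, 1]
[-0.43, 0.21, -0.02, -0.0, -0.0, 0.94, 1]
[-0.41, 0.24, -0.01, -0.0, -0.0, 0.95, 1]
[-0.39, 0.27, -0.02, -0.0, -0.0, 0.94, 1]
[-0.36, 0.31, -0.01, -0.0, -0.0, 0.95, 1]
[-0.34, 0.33, -0.02, -0.0, -0.0, 0.94, 1]
[-0.31, 0.36, -0.01, -0.0, -0.0, 0.95, 1]
[-0.28, 0.39, -0.02, -0.0, -0.0, 0.94, 1]
[-0.24, 0.41, -0.01, -0.0, -0.0, 0.95, 1]
[-0.21, 0.43, -0.02, -0.0, -0.0, 0.94, 1]
[-0.17, 0.44, -0.01, -0.0, -0.0, 0.95, 1]
[-0.14, 0.45, -0.02, -0.0, -0.0, 0.94, 1]
[-0.1, 0.46, -0.01, -0.0, -0.0, 0.95, 1]
[-0.06, 0.47, -0.02, -0.0, -0.0, 0.94, 1]
[-0.02, 0.47, -0.01, -0.0, -0.0, 0.95, 1]
[0.02, 0.48, -0.02, -0.0, -0.0, 0.94, 1]
[0.05, 0.47, -0.01, -0.0, -0.0, 0.95, 1]
[0.09, 0.47, -0.02, -0.0, -0.0, 0.94, 1]
[0.13, 0.46, -0.01, -0.0, -0.0, 0.95, 1]
[0.17, 0.44, -0.02, -0.0, -0.0, 0.94, 1]
[0.21, 0.43, -0.01, -0.0, -0.0, 0.95, 1]
[0.24, 0.41, -0.02, -0.0, -0.0, 0.94, 1]
```

View pics/crop0.png

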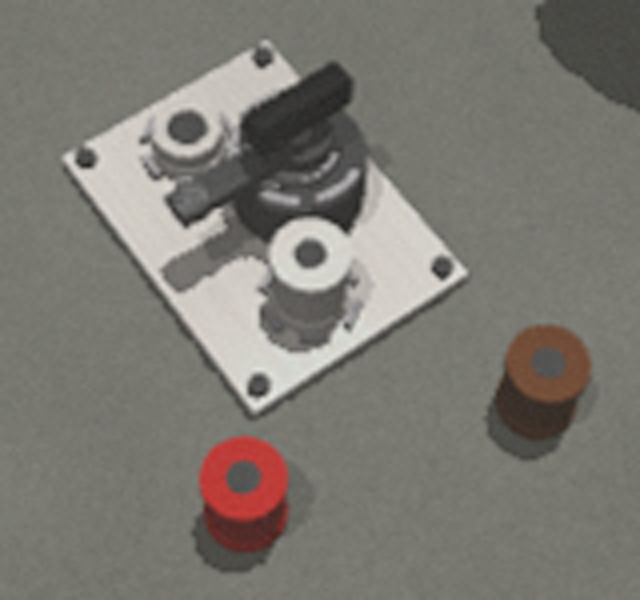

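The crop shows the tall grey housing in the left nest (crop 310,255), the low cap on the right (187,130), and the clamp arm parked between them. The red and brown ones stand off the fixture. So the swing is positive, counter-clockwise.

jog_arm --pt "-0.33 -0.34 -0.02 0 0 1 1" --pt "-0.4 -0.35 -0.02 0 0 1 1" --pt "-0.45 -0.3 -0.02 0 0 1 1" --pt "-0.48 -0.27 -0.02 0 0 1 1" --pt "-0.5 -0.22 -0.02 0 0 1 1"

```text
clock: 1.4
eef_pos: [0.2541, 0.4922, 0.2345]
tcp_rot: [-3.141, -0.001, 2.353]
contact_force: [0.5, -0.0, 0.7]
grip_width: 0.0854
```

jog_arm --pt "-0.55 -0.17 -0.02 0 0 1 1" --pt "-0.55 -0.14 -0.02 0 0 1 1" --pt "-0.55 -0.1 -0.02 0 0 1 1" --pt "-0.55 -0.06 -0.02 0 0 1 1" --pt "-0.55 -0.02 -0.02 0 0 1 1"

```text
clock: 1.9
eef_pos: [0.3022, 0.3857, 0.239]
tcp_rot: [-3.141, -0.002, 1.898]
contact_force: [1.1, 0.1, 0.3]
grip_width: 0.0854
```

```bash
python3 - <<'E'
from workcell import arm
from h import *
s=arm.observe();print(s["clock"],s["eef_pos"],s["joint_positions"].round(2))
plan(s,[0.48,-0.025,0.26],np.radians(-24),24)
E
```

```text
1.9 [0.30224109 0.38573833 0.23901781] [-1.11  0.03  0.11  1.8  -0.01  1.31 -0.67]
tot d [ 0.1778 -0.4107  0.021 ] rot [ -0.2  -0.  132.7] yaw [-1.800e+02 -1.000e-01  1.087e+02]
[-0.46, 0.04, -0.02, -0.0, -0.0, 1.0, 1]
[-0.46, 0.08, -0.02, -0.0, -0.0, 1.0, 1]
[-0.45, 0.12, -0.02, -0.0, -0.0, 1.0, 1]
[-0.44, 0.16, -0.02, -0.0, 0.0, 1.0, 1]
[-0.42, 0.19, -0.02, -0.0, 0.0, 1.0, 1]
[-0.41, 0.23, -0.02, -0.0, 0.0, 1.0, 1]
[-0.38, 0.27, -0.02, -0.0, 0.0, 1.0, 1]
[-0.36, 0.3, -0.02, -0.0, 0.0, 1.0, 1]
[-0.33, 0.33, -0.02, -0.0, 0.0, 1.0, 1]
[-0.3, 0.35, -0.02, -0.0, 0.0, 1.0, 1]
[-0.27, 0.38, -0.02, -0.0, 0.0, 1.0, 1]
[-0.24, 0.4, -0.03, -0.0, 0.0, 1.0, 1]
[-0.2, 0.42, -0.02, -0.0, 0.0, 1.0, 1]
[-0.16, 0.44, -0.03, -0.0, 0.0, 1.0, 1]
[-0.12, 0.45, -0.02, -0.0, 0.0, 1.0, 1]
[-0.08, 0.46, -0.03, -0.0, 0.0, 1.0, 1]
[-0.04, 0.46, -0.02, -0.0, 0.0, 1.0, 1]
[-0.0, 0.47, -0.03, -0.0, 0.0, 1.0, 1]
[0.04, 0.47, -0.02, -0.0, 0.0, 1.0, 1]
[0.07, 0.46, -0.03, -0.0, 0.0, 1.0, 1]
[0.12, 0.45, -0.02, -0.0, 0.0, 1.0, 1]
[0.15, 0.44, -0.03, -0.0, 0.0, 1.0, 1]
[0.19, 0.43, -0.02, -0.0, 0.0, 1.0, 1]
[0.23, 0.4, -0.03, -0.0, 0.01, 1.0, 1]
```

jog_arm --pt "-0.46 0.04 -0.02 0 0 1 1" --pt "-0.46 0.08 -0.02 0 0 1 1" --pt "-0.46 0.13 -0.02 0 0 1 1" --pt "-0.46 0.16 -0.02 0 0 1 1" --pt "-0.44 0.2 -0.02 0 0 1 1"

```text
clock: 2.4
eef_pos: [0.3412, 0.294, 0.2438]
tcp_rot: [-3.141, -0.004, 1.442]
contact_force: [0.2, 0.2, -0.5]
grip_width: 0.0854
```

jog_arm --pt "-0.42 0.23 -0.02 0 0 1 1" --pt "-0.4 0.27 -0.02 0 0 1 1" --pt "-0.38 0.3 -0.02 0 0 1 1" --pt "-0.34 0.33 -0.02 0 0 1 1" --pt "-0.31 0.36 -0.02 0 0 1 1"

```text
clock: 2.9
eef_pos: [0.3768, 0.2007, 0.2485]
tcp_rot: [-3.139, -0.005, 0.986]
contact_force: [0.9, 0.1, 0.3]
grip_width: 0.0854
```

```bash
python3 - <<'E'
from workcell import arm
from h import *
s=arm.observe();print(s["clock"],s["eef_pos"],s["joint_positions"].round(2))
plan(s,[0.48,-0.025,0.26],np.radians(-24),15)
E
```

```text
2.9 [0.37684072 0.20069236 0.2484656 ] [-0.9  -0.14  0.28  1.93  0.04  1.34 -1.21]
tot d [ 0.1032 -0.2257  0.0115] rot [-0.3 -0.2 80.5] yaw [-179.9   -0.3   56.5]
[-0.22, 0.35, -0.02, -0.0, -0.0, 1.0, 1]
[-0.19, 0.37, -0.02, -0.0, -0.0, 1.0, 1]
[-0.15, 0.38, -0.02, -0.0, -0.0, 1.0, 1]
[-0.12, 0.4, -0.02, -0.01, -0.0, 1.0, 1]
[-0.09, 0.4, -0.02, -0.0, -0.0, 1.0, 1]
[-0.05, 0.41, -0.02, -0.01, -0.0, 1.0, 1]
[-0.01, 0.41, -0.02, -0.01, -0.0, 1.0, 1]
[0.02, 0.41, -0.02, -0.0, -0.0, 1.0, 1]
[0.06, 0.41, -0.02, -0.01, -0.0, 1.0, 1]
[0.09, 0.4, -0.02, -0.0, -0.0, 1.0, 1]
[0.13, 0.4, -0.02, -0.01, -0.0, 1.0, 1]
[0.16, 0.38, -0.02, -0.01, -0.0, 1.0, 1]
[0.2, 0.37, -0.02, -0.0, -0.01, 1.0, 1]
[0.23, 0.35, -0.02, -0.01, -0.01, 1.0, 1]
[0.25, 0.32, -0.02, -0.0, -0.0, 1.0, 1]
```

jog_arm --pt "-0.22 0.36 -0.02 0 0 1 1" --pt "-0.19 0.38 -0.02 0 0 1 1" --pt "-0.15 0.4 -0.02 0 0 1 1" --pt "-0.12 0.42 -0.02 0 0 1 1" --pt "-0.09 0.42 -0.02 0 0 1 1"

```text
clock: 3.4
eef_pos: [0.414, 0.1191, 0.2532]
tcp_rot: [-3.136, -0.007, 0.531]
contact_force: [0.5, 0.1, -0.2]
grip_width: 0.0852
```

jog_arm --pt "-0.05 0.43 -0.02 0 0 1 1" --pt "-0.01 0.43 -0.02 0 0 1 1" --pt "0.02 0.43 -0.02 0 0 1 1" --pt "0.06 0.43 -0.02 0 0 1 1" --pt "0.09 0.42 -0.02 0 0 1 1"

```text
clock: 3.9
eef_pos: [0.4489, 0.0359, 0.2577]
tcp_rot: [-3.132, -0.006, 0.075]
contact_force: [0.6, -0.1, -0.4]
grip_width: 0.0853
```

```bash
python3 - <<'E'
from workcell import arm
from h import *
s=arm.observe();print(s["clock"],s["eef_pos"],s["joint_positions"].round(2))
plan(s,[0.48,-0.025,0.27],np.radians(-24),6)
E
```

```text
3.9 [0.44888955 0.03593488 0.25770189] [-0.67 -0.11  0.46  1.88  0.04  1.35 -1.71]
tot d [ 0.0311 -0.0609  0.0123] rot [-0.6 -0.2 28.3] yaw [-179.5   -0.3    4.3]
[0.11, 0.26, -0.05, -0.02, -0.01, 0.94, 1]
[0.13, 0.25, -0.05, -0.02, -0.01, 0.94, 1]
[0.15, 0.24, -0.05, -0.02, -0.0, 0.95, 1]
[0.17, 0.23, -0.05, -0.02, -0.01, 0.94, 1]
[0.19, 0.21, -0.06, -0.02, -0.0, 0.95, 1]
[0.21, 0.2, -0.05, -0.02, -0.01, 0.94, 1]
```

jog_arm --pt "0.12 0.31 -0.05 -0.02 -0.01 1 1" --pt "0.15 0.3 -0.05 -0.02 -0.01 1 1" --pt "0.18 0.29 -0.05 -0.03 -0.01 1 1" --pt "0.2 0.27 -0.06 -0.03 -0.01 1 1" --pt "0.22 0.2 -0.06 -0.02 -0.01 1 1"

```text
clock: 4.4
eef_pos: [0.4791, -0.0268, 0.2693]
tcp_rot: [-3.141, -0.0, -0.382]
contact_force: [-0.4, 0.8, -0.3]
grip_width: 0.0855
```

jog_arm --pt "0 0 0 0 0 0.3 1" --pt "0 0 0 0 0 0 1"

```text
clock: 4.6
eef_pos: [0.4794, -0.0278, 0.2696]
tcp_rot: [-3.14, -0.001, -0.412]
contact_force: [0.8, -0.1, -0.1]
grip_width: 0.0858
```

```bash
python3 - <<'E'
from workcell import arm
from h import *; import cv2
s=arm.observe();print(s["clock"],s["eef_pos"],s["tcp_rot"],s["joint_positions"].round(2))
im=arm.grab_frame("wrist"); cv2.imwrite("pics/w1.png",im[:,:,::-1])
wc=wristcal(arm.get_calibration("wrist"),s)
sc=arm.get_calibration("scene"); sd=arm.get_calibration("side")
for t,z in (("knob_center",.13),("clamp_pad",.0835),("housing_top",.085),("end_cap",.015),("fixture",0)):
    for d in arm.mark_of(t,"wrist")[:2]: print(t,round(d["p"],2),d["point"],atz(wc,d["point"],z).round(4))
d=arm.trace("knob_center","wrist")
for e in d[:2]:
    m=e["pixels"]; print(e["p"],e["point"],m.sum())
    ys,xs=np.nonzero(m); print(cv2.minAreaRect(np.stack([xs,ys],1).astype(np.float32)))
    o=im[:,:,::-1].copy(); o[m]=o[m]//2+np.array([0,120,0],np.uint8); cv2.imwrite("pics/w1m.png",o)
E
```

```text
4.6 [ 0.47938635 -0.02783034  0.2696101 ] [-3.14048163e+00 -6.90548739e-04 -4.11740167e-01] [-0.58 -0.04  0.54  1.8   0.02  1.38 -2.03]
knob_center 0.59 [230.5, 102.1] [0.5914 0.0158 0.13  ]
clamp_pad 0.95 [309.8, 53.1] [ 0.6096 -0.0727  0.0835]
housing_top 0.89 [109.9, 173.8] [0.5859 0.1942 0.085 ]
housing_top 0.71 [232.0, 100.9] [0.6    0.0249 0.085 ]
end_cap 0.61 [373.1, 110.2] [ 0.5266 -0.126   0.015 ]
fixture 0.88 [308.8, 140.0] [ 0.5248 -0.0301  0.    ]
0.72 [304.3, 126.4] 4680
((305.0, 114.0), (158.0, 46.0), 90.0)
```

View pics/w1.png

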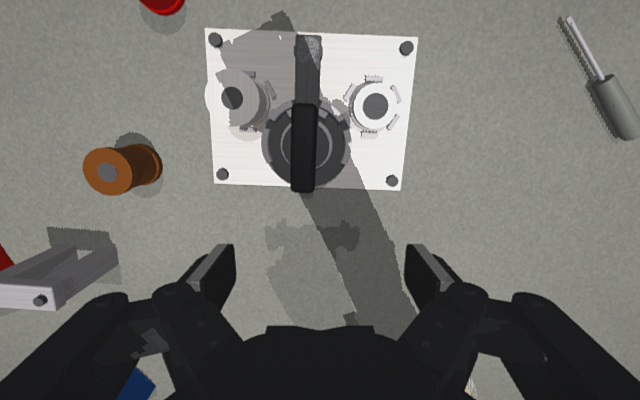

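View pics/w1m.png

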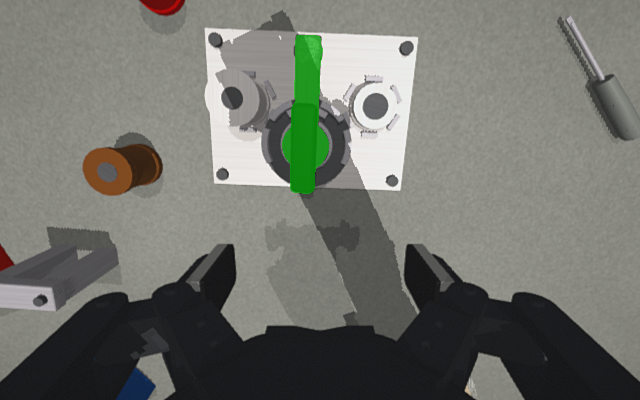

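```bash
python3 - <<'E'
import cv2
im=cv2.imread("pics/w1.png"); im=cv2.convertScaleAbs(im,alpha=1.8,beta=30)
c=cv2.resize(im[30:200,250:360],None,fx=3.5,fy=3.5,interpolation=cv2.INTER_NEAREST); cv2.imwrite("pics/w1c.png",c); print(c.shape)
E
```

```text
(595, 385, 3)
```

View pics/w1c.png

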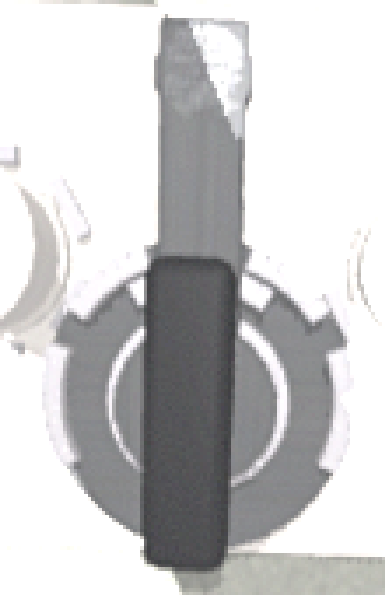

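```bash
python3 - <<'E'
from workcell import arm
from h import *
s=arm.observe(); wc=wristcal(arm.get_calibration("wrist"),s)
f=lambda x,y:(250+x/3.5,30+y/3.5)
A=atz(wc,f(193,258),.147);B=atz(wc,f(185.5,567),.147);print(A,B,np.linalg.norm(A-B),(A+B)/2,np.degrees(np.arctan2(*(A-B)[[1,0]])))
for y in (300,530):
  L=atz(wc,f(147 if y==300 else 144,y),.147);Rr=atz(wc,f(236 if y==300 else 229,y),.147);print((L+Rr)/2,np.linalg.norm(L-Rr))
for x,y in((68,330),(340,335)): print("notch",atz(wc,f(x,y),.085))
print("camera",np.linalg.inv(wc["world_to_cam"])[:3,3])
d=arm.mark_of("clamp_pad","scene")
E
```

```text
[ 0.56068476 -0.04844907  0.147     ] [ 0.48786282 -0.01326558  0.147     ] 0.0808759165561987 [ 0.52427379 -0.03085733  0.147     ] -25.787230845507857
[ 0.55151346 -0.04388083  0.147     ] 0.022868513658827794
[ 0.49721759 -0.01781603  0.147     ] 0.023209098841405183
notch [ 0.56145017 -0.00159185  0.085     ]
notch [ 0.52530426 -0.08067704  0.085     ]
camera [ 0.54063194 -0.05384109  0.4121498 ]
```

Knob: centre (0.524, -0.031), bar yaw -25.8°. Its length and width fit a height of 0.147, and two-view triangulation gives z 0.133. Now moving over it.

```bash
python3 - <<'E'
from workcell import arm
from h import *
s=arm.observe()
plan(s,[0.5243,-0.0309,0.19],-0.450,3)
E
```

```text
tot d [ 0.0448 -0.0031 -0.0797] rot [-0.1 -0.   2.2] yaw [-179.9   -0.   -23.6]
[0.35, -0.13, 0.66, -0.0, -0.0, 0.15, 1]
[0.35, -0.13, 0.67, -0.01, -0.0, 0.15, 1]
[0.35, -0.13, 0.66, -0.0, -0.01, 0.14, 1]
```

jog_arm --pt "0.35 -0.13 0.66 0 0 0.15 1" --pt "0.35 -0.13 0.66 0 0 0.15 1" --pt "0.35 -0.13 0.6 0 0 0.15 1" --pt "0 0 0 0 0 0 1"

```text
clock: 5.4
eef_pos: [0.5264, -0.0297, 0.1918]
tcp_rot: [-3.137, -0.003, -0.449]
contact_force: [0.2, -0.3, -0.5]
grip_width: 0.0858
```

```bash
python3 - <<'E'
from workcell import arm
from h import *; import cv2
s=arm.observe();print(s["clock"],s["contact_force"])
im=arm.grab_frame("wrist"); im=cv2.convertScaleAbs(im[:,:,::-1],alpha=1.8,beta=30);cv2.imwrite("pics/w2.png",im)
plan(s,[0.5243,-0.0309,0.113],-0.450,4)
E
```

```text
5.4 [ 0.15351724 -0.31120275 -0.49403195]
tot d [-0.0021 -0.0012 -0.0788] rot [-0.2 -0.2  0.1] yaw [-179.8   -0.2  -25.7]
[-0.01, 0.01, 0.49, -0.01, -0.01, 0.0, 1]
[-0.01, 0.02, 0.49, -0.01, -0.01, 0.0, 1]
[-0.01, 0.01, 0.49, -0.01, -0.01, 0.01, 1]
[-0.01, 0.02, 0.5, -0.02, -0.01, 0.0, 1]
```

View pics/w2.png

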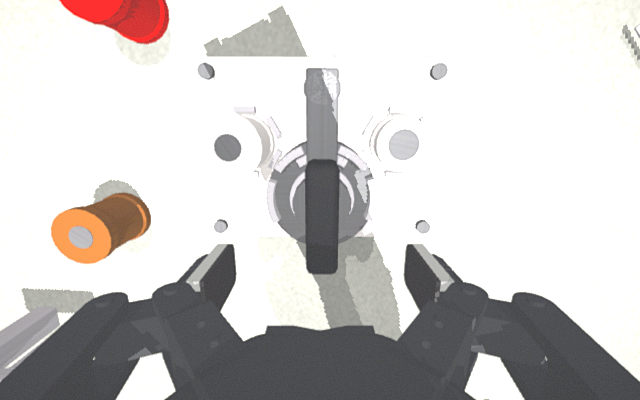

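The bar is centred (cols 306–337) and parallel between the fingers. Descending.

jog_arm --pt "-0.01 0.02 0.6 0 -0.01 0 1" --pt "-0.02 0.02 0.6 -0.01 -0.01 0 1" --pt "-0.02 0.02 0.5 -0.01 -0.01 0 1" --pt "0 0 0.25 0 0 0 1" --pt "0 0 0 0 0 0 1"

```text
clock: 5.95
eef_pos: [0.5256, -0.0301, 0.1202]
tcp_rot: [-3.133, -0.008, -0.446]
contact_force: [-1.0, -0.9, 0.6]
grip_width: 0.0857
```

```bash
python3 - <<'E'
from workcell import arm
from h import *; import cv2
s=arm.observe();print(s["clock"],s["contact_force"])
im=arm.grab_frame("wrist"); im=cv2.convertScaleAbs(im[:,:,::-1],alpha=1.8,beta=30);cv2.imwrite("pics/w3.png",im)
plan(s,[0.5243,-0.0309,0.113],-0.450,1)
E
```

```text
5.95 [-0.99890197 -0.9159409   0.60581681]
tot d [-0.0013 -0.0008 -0.0072] rot [-0.5 -0.4  0.2] yaw [-179.5   -0.4  -25.6]
[-0.02, 0.03, 0.18, -0.1, -0.09, 0.04, 1]
```

View pics/w3.png

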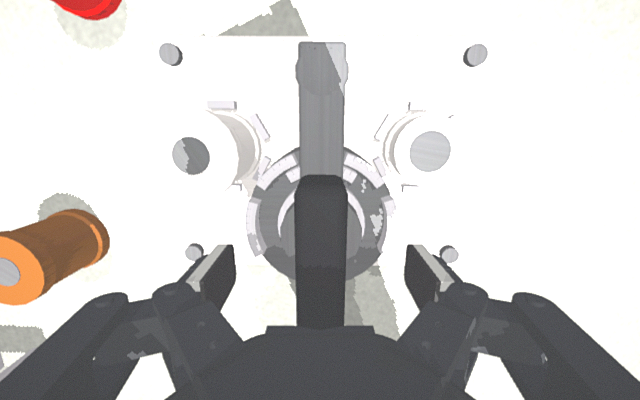

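Still centred, with the bar at cols 296–347. A small final descent, then close at a moderate grip.

jog_arm --pt "-0.02 0.02 0.18 -0.1 -0.09 0.04 1" --pt "0 0 0 0 0 0 -1" --pt "0 0 0 0 0 0 -1" --pt "0 0 0 0 0 0 -1" --pt "0 0 0 0 0 0 -1" --newtons 60

```text
clock: 6.5
eef_pos: [0.5271, -0.0303, 0.1169]
tcp_rot: [-3.138, -0.004, -0.45]
contact_force: [0.9, 0.1, 0.1]
grip_width: 0.0283
```

jog_arm --pt "0 0 0 0 0 0 -1" --pt "0 0 0 0 0 0 -1"

```text
clock: 6.7
eef_pos: [0.5267, -0.0311, 0.1172]
tcp_rot: [-3.139, -0.004, -0.45]
contact_force: [-0.5, 0.7, -1.5]
grip_width: 0.023
```

jog_arm --pt "0 0 -0.15 0 0 0 -1" --pt "0 0 -0.15 0 0 0 -1" --pt "0 0 -0.15 0 0 0 -1"

```text
clock: 7.0
eef_pos: [0.5264, -0.0309, 0.1338]
tcp_rot: [-3.14, -0.004, -0.45]
contact_force: [6.3, -0.7, -15.2]
grip_width: 0.0232
```

jog_arm --pt "0 0 -0.02 0 0 -1 -1" --pt "0 0 -0.02 0 0 -1 -1" --pt "0 0 -0.02 0 0 -1 -1" --pt "0 0 -0.02 0 0 -1 -1"

```text
clock: 7.4
eef_pos: [0.5265, -0.0302, 0.1357]
tcp_rot: [3.141, -0.005, -0.09]
contact_force: [6.4, -1.0, -16.0]
grip_width: 0.0232
```

```bash
python3 - <<'E'
from workcell import arm
from h import *; import cv2
s=arm.observe();print(s["clock"],s["contact_force"],s["ft_torque"],np.degrees(s["tcp_rot"]))
im=arm.grab_frame("side"); im=cv2.resize(im[120:300,220:400,::-1],None,fx=3.2,fy=3.2);cv2.imwrite("pics/s1.png",im)
E
```

```text
7.4 [  6.40088525  -0.97476137 -15.99274312] [ 0.33412001 -1.44716069 -0.08429132] [179.95525594  -0.27258155  -5.15016208]
```

View pics/s1.png

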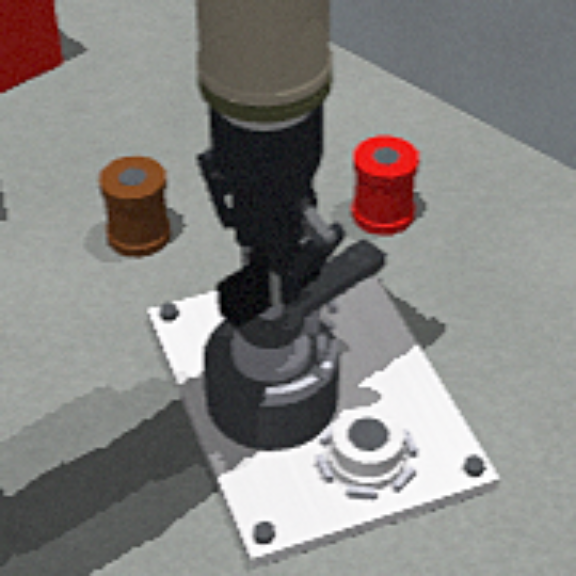

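Side view: the arm is up and swung about 20°, and the housing and cap are undisturbed. Continuing to just short of the notch zone.

jog_arm --pt "0 -0.01 0 0 0 -1 -1" --pt "0 -0.01 0 0 0 -1 -1" --pt "0 -0.01 0 0 0 -1 -1" --pt "0 -0.01 0.03 0 0 -1 -1" --pt "0 0 0.1 0 0 -0.2 -1"

```text
clock: 7.95
eef_pos: [0.5264, -0.0293, 0.1283]
tcp_rot: [3.137, -0.004, 0.297]
contact_force: [5.6, -1.2, -12.7]
grip_width: 0.023
```

jog_arm --pt "0 0 0.07 0 0 -0.2 -1" --pt "0 0 0.07 0 0 -0.2 -1"

```text
clock: 8.15
eef_pos: [0.5268, -0.0302, 0.1265]
tcp_rot: [3.138, -0.004, 0.33]
contact_force: [-16.2, -1.3, 35.6]
grip_width: 0.0232
```

jog_arm --pt "0 0 -0.01 0 0 -0.4 -1" --pt "0 0 0.01 0 0 -0.4 -1"

```text
clock: 8.35
eef_pos: [0.5264, -0.0294, 0.1272]
tcp_rot: [3.14, -0.004, 0.402]
contact_force: [5.7, -1.0, -14.0]
grip_width: 0.0229
```

jog_arm --pt "0 0 0.015 0 0 -0.3 -1" --pt "0 0 0.015 0 0 -0.3 -1"

```text
clock: 8.55
eef_pos: [0.5266, -0.0296, 0.127]
tcp_rot: [3.14, -0.005, 0.456]
contact_force: [-1.1, -0.4, 2.2]
grip_width: 0.0231
```

jog_arm --pt "0 0 0.015 0 0 -0.3 -1" --pt "0 0 0.015 0 0 -0.3 -1"

```text
clock: 8.75
eef_pos: [0.5266, -0.0296, 0.1268]
tcp_rot: [3.14, -0.005, 0.511]
contact_force: [-2.8, -0.5, 5.2]
grip_width: 0.0235
```

jog_arm --pt "0 0 0.02 0 0 -0.3 -1" --pt "0 0 0.02 0 0 -0.3 -1"

```text
clock: 8.95
eef_pos: [0.5266, -0.0296, 0.1265]
tcp_rot: [3.141, -0.006, 0.567]
contact_force: [-4.0, 1.0, 7.9]
grip_width: 0.0232
```

jog_arm --pt "0 0 0.02 0 0 -0.3 -1" --pt "0 0 0.02 0 0 -0.3 -1"

```text
clock: 9.15
eef_pos: [0.5263, -0.0291, 0.125]
tcp_rot: [3.141, -0.005, 0.624]
contact_force: [4.5, -0.2, -12.9]
grip_width: 0.023
```

The pin is starting down at swing ≈61.5°: force is back to spring pull and z is below ring level. Lowering without turning.

jog_arm --pt "0 0 0.04 0 0 -0.05 -1" --pt "0 0 0.04 0 0 0 -1"

```text
clock: 9.35
eef_pos: [0.5262, -0.029, 0.1202]
tcp_rot: [3.141, -0.004, 0.631]
contact_force: [3.8, 0.1, -11.0]
grip_width: 0.0231
```

jog_arm --pt "0 0 0.02 0 0 0 -1" --pt "0 0 0 0 0 0 -0.3"

```text
clock: 9.55
eef_pos: [0.5262, -0.029, 0.1188]
tcp_rot: [3.14, -0.004, 0.631]
contact_force: [0.9, 0.4, 0.1]
grip_width: 0.0297
```

jog_arm --pt "0 0 0 0 0 0 1" --pt "0 0 0 0 0 0 1" --pt "0 0 0 0 0 0 1" --pt "0 0 0 0 0 0 1"

```text
clock: 9.95
eef_pos: [0.5271, -0.0289, 0.1207]
tcp_rot: [3.14, -0.006, 0.631]
contact_force: [0.4, -0.3, -0.8]
grip_width: 0.0846
```

```bash
python3 - <<'E'
from workcell import arm
from h import *; import cv2
s=arm.observe();print(s["clock"],s["contact_force"],s["grip_width"])
im=arm.grab_frame("wrist"); cv2.imwrite("pics/w4.png",im[:,:,::-1])
E
```

```text
9.95 [ 0.37559017 -0.27648544 -0.76697867] 0.08458102427767843
```

View pics/w4.png

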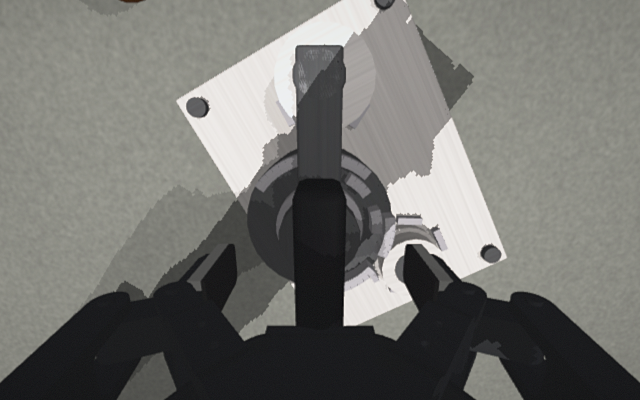

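The arm lies over the housing, whose top shows behind the pad at (325,80), and the bar is free between the open fingers. Retreating straight up.

jog_arm --pt "0 0 -0.4 0 0 0 1" --pt "0 0 -0.8 0 0 0 1" --pt "0 0 -1 0 0 0 1" --pt "0 0 -1 0 0 0 1" --pt "-0.5 0 -0.8 0 0 0 1"

```text
clock: 10.5
eef_pos: [0.5078, -0.0396, 0.2817]
tcp_rot: [-3.139, 0.003, 0.633]
contact_force: [0.3, 0.6, -0.2]
grip_width: 0.0855
```

jog_arm --pt "-1 0 0 0 0 0 1" --pt "-1 0 0 0 0 0 1" --pt "-0.5 0 0 0 0 0 1" --pt "0 0 0 0 0 0 1"

```text
clock: 10.9
eef_pos: [0.4257, -0.1025, 0.2878]
tcp_rot: [3.139, -0.007, 0.631]
contact_force: [0.9, -0.8, 0.1]
grip_width: 0.0856
```

```bash
python3 - <<'E'
from workcell import arm
from h import *; import cv2
s=arm.observe();print(s["clock"],s["contact_force"],s["eef_pos"])
C={}
ims=[]
for n in ("scene","side","wrist"):
    im=arm.grab_frame(n); c=arm.get_calibration(n)
    if n=="wrist": c=wristcal(c,s)
    C[n]=c
    for t in ("knob_center","clamp_pad","housing_top","end_cap"):
        print(n,t,[(round(d["p"],2),[round(float(v),1) for v in d["point"]]) for d in arm.mark_of(t,n)[:2]])
    crop={"scene":im[120:280,220:420],"side":im[130:310,200:400],"wrist":im}[n]
    k=400/crop.shape[0]; cv2.imwrite(f"pics/f_{n}.png",cv2.resize(crop[:,:,::-1],None,fx=k,fy=k))
A=np.array([.5243,-.0309]); 
for lift in (0,.0015,.010):
    for sw in (61.9,):
        th=np.radians(sw-25.8); X=[*(A+.095*np.array([np.cos(th),np.sin(th)])),.0835+lift]; K=[*A,.13+lift]
        for n in C: print(lift,n,"pad",proj(C[n],X).round(1),"knob",proj(C[n],K).round(1))
E
```

```text
10.9 [ 0.92066575 -0.77762996  0.11988322] [ 0.42572802 -0.1025061   0.28778592]
scene knob_center [(0.78, [314.6, 155.8]), (0.52, [317.6, 203.1])]
scene clamp_pad [(0.9, [316.0, 191.7])]
scene housing_top [(0.9, [299.3, 250.4]), (0.82, [313.8, 191.3])]
scene end_cap [(0.81, [288.8, 167.5])]
side knob_center [(0.85, [304.2, 209.0])]
side clamp_pad [(0.57, [306.5, 200.6])]
side housing_top [(0.68, [262.0, 174.9]), (0.66, [309.0, 195.8])]
side end_cap [(0.96, [336.6, 264.6])]
wrist knob_center [(0.95, [316.6, 64.9])]
wrist clamp_pad []
wrist housing_top []
wrist end_cap [(0.6, [378.2, 121.5])]
0 scene pad [317.7 193. ] knob [313.5 156.6]
0 side pad [309.8 199.9] knob [304.3 213. ]
0 wrist pad [320.2 -24.1] knob [320.2  65.6]
0.0015 scene pad [317.7 192.8] knob [313.5 156.3]
0.0015 side pad [309.8 199.5] knob [304.3 212.5]
0.0015 wrist pad [320.2 -24.9] knob [320.2  65.3]
0.01 scene pad [317.8 191.3] knob [313.5 154.7]
0.01 side pad [309.8 197.1] knob [304.3 210. ]
0.01 wrist pad [320.2 -29.1] knob [320.3  63.5]
```

View pics/f_scene.png

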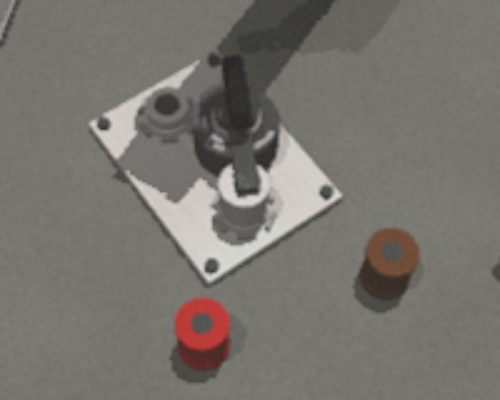

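View pics/f_side.png

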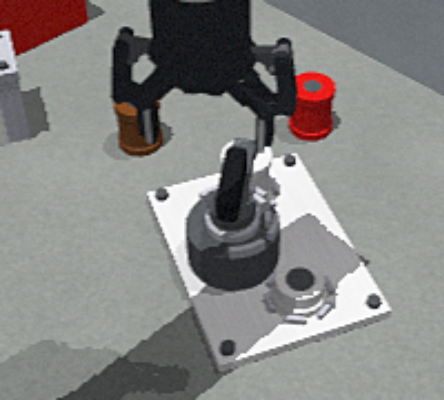

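View pics/f_wrist.png

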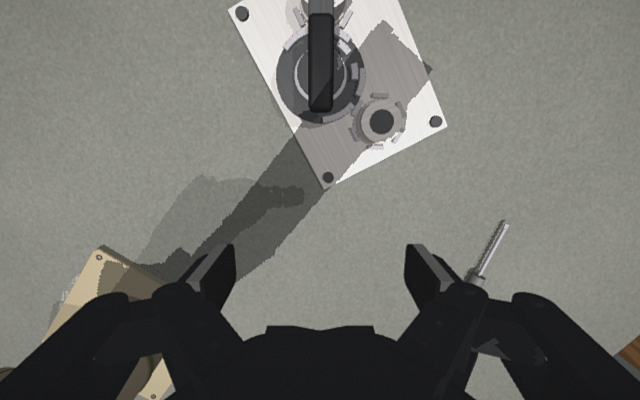

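The side knob mark sits about 4 px higher than expected and disagrees with the scene mark, so I'll settle it by projecting the bar outline at lift 0.0015 and 0.010.

```bash
python3 - <<'E'
from workcell import arm
from h import *; import cv2
A=np.array([.5243,-.0309])
def outline(c,lift,yaw):
    th=np.radians(yaw);ux=np.array([np.cos(th),np.sin(th)]);uy=np.array([-ux[1],ux[0]])
    pts=np.array([proj(c,[*(A+sx*.042*ux+sy*.012*uy),z+lift]) for sx in(-1,1) for sy in (-1,1) for z in(.113,.147)],np.float32)
    return cv2.convexHull(pts)[:,0]
tiles=[]
for n,x0,y0 in (("side",265,175),("scene",285,130)):
    c=arm.get_calibration(n)
    for k,lift in (("old",0.),("new",.0015),("new",.010)):
        im=cv2.imread(f"pics/{n}0.png") if k=="old" else arm.grab_frame(n)[:,:,::-1]
        f=5; o=cv2.resize(im[y0:y0+56,x0:x0+52],None,fx=f,fy=f,interpolation=cv2.INTER_NEAREST); o=cv2.convertScaleAbs(o,alpha=1.7,beta=25)
        h=(outline(c,lift,-25.8 if k=="old" else 36.1)-[x0,y0]+.5)*f
        cv2.polylines(o,[h.astype(np.int32)],True,(0,255,0),1); tiles.append(o)
cv2.imwrite("pics/chk.png",np.vstack([np.hstack(tiles[:3]),np.hstack(tiles[3:])]))
E
```

```text
(no output)
```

View pics/chk.png

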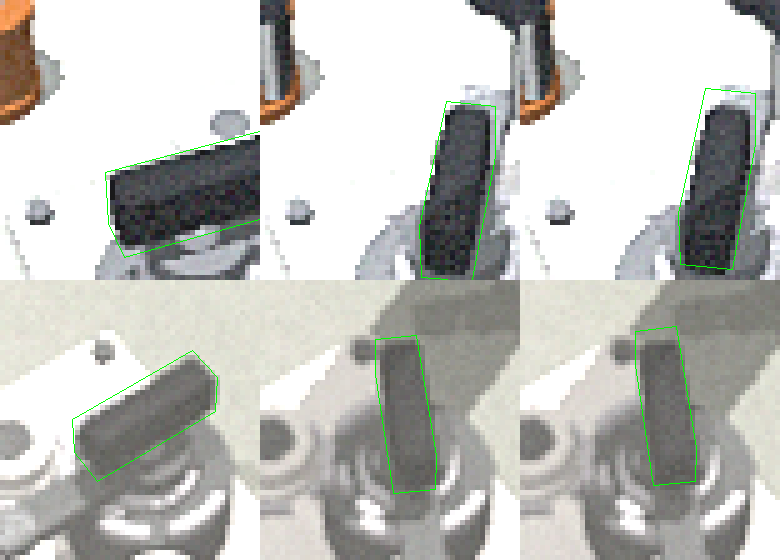

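The outline fits at lift 0.0015 in both views and clearly misses at 0.010, so the clamp is fully down. Handing in.

```bash
python3 - <<'E'
from workcell import arm
s=arm.observe();print(s["clock"],s["contact_force"],s["eef_pos"])
print(arm.finish_job())
E
```

```text
11.85 [-0.03128259  0.05035908 -0.18142172] [ 0.42717358 -0.10073813  0.28714959]
the job is handed in; nothing more can be done
None
```

The tall grey housing in the left nest is clamped, and I handed the job in at 11.85 s. I pulled the knob up about 17 mm and swung it counter-clockwise. I then felt along the ring until the pin dropped in at about 62°, let go and moved the gripper clear.

**Last checks**
- **Seating:** before release the tool had come down to 1.6 mm above its parked height, close to the 1.5 mm expected with the arm resting on the housing. The wrist force there was near zero. The bar's outline fits that height in both fixed cameras and clearly misses the ring-top height of 10 mm.
- **Surroundings:** in the last pictures the housing stands under the pad. The end cap's marks are within about 3 px of the start. The screwdriver and arch gauge look undisturbed, though I did not measure them again.
- **Clearance:** the gripper is open and touching nothing, with wrist force near zero.

**One disagreement:** the trained network's knob mark in the side view was about 4 px too high, which would suggest the knob was still raised. The scene camera's mark and the outline check contradicted it, so I took it as network error.

**Highest force:** I pressed the pin on the ring with about 39 N for a moment before easing off, close to the 40 N limit, though that limit is stated for the arm and gripper body rather than the fingers.

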